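# Raise the counterweighted stop arm and feed the blank to its end stop

### The arm

A 6-joint arm with a two-finger parallel gripper is mounted at the origin on the work surface. World frame = base frame: x ahead of the robot, y to its left, z up, the work surface at z = 0. Lengths are in m, angles in rad, forces in N, time in s.
With the tool pointing down it reaches from about 0.275 to 1 m from the base axis. Payload 8.4 kg.
Tool frame: the origin (TCP) lies at the very end of the fingers, on their centre line; the grasp point (between the pads) lies 19 mm behind it; z points along the fingers, x is the direction in which the jaws open and shut, and the axes are right-handed (so a half turn about z gives the same grasp; the last joint's range is limited). The gripper opens to 85 mm and grips with 20 to 120 N. Pads are 22 mm wide; open, the fingers measure 114 mm over their backs; the gripper's body (76 mm by 85 mm) begins 54 mm behind the grasp point. The pads swing forward as they close: fully open they stand 13 mm farther back than shut.
Start: joints at [-1.148, 0.353, 1.633, -0, 1.155, -0.002], TCP at [0.258, -0.569, 0.231] pointing down, gripper open.
Joint ranges: [-2.63, 2.63], [-0.92, 2.1], [0.06, 2.66], [-1.3, 4.44], [0, 2.69], [-3.02, 3.02]. Speed limits (rad/s): [2.22, 2.22, 2.79, 3.14, 3.14, 3.14].

### API

Orientations are given as [roll, pitch, yaw] about the fixed x, y, z axes, in that order (R = Rz(yaw) Ry(pitch) Rx(roll)).
In Python, from plant import arm, vision gives the robot as it stands.
- The arm moves only by the tool servo_tool, never from a script. Its argument "increments" is one flat list of numbers, 5 for each row, row after row: the closure, from 0 (fully open) to 1 (shut), then the shift along the tool's x, y, z in mm, then the turn about the tool's z in degrees. A call has 1 to 5 rows; each row is the pose to reach, as a shift and turn from the pose commanded when the call began, along the tool's axes at that moment; what a row does not reach only later rows make up. A row lasts 1/8 s, in which the tool goes at most 62.5 mm and 10.7 degrees, less where a joint would pass 70% of its speed; a pose out of reach is approached as far as the arm can. A call with a gripper value outside its range is refused whole. The fingers move at their own pace and stop on an object; "force" is the grip in N (left out, the last holds). Time passes only in rows, so rows that repeat a pose let the fingers close. It gives the time, the measured TCP pose, the force and the opening at its end, in the units of the state.
- arm.get_obs(): the state, without advancing time (a new reading comes with each control period).
- vision.capture(name): name is "scene" or "top" or "wrist"; returns (picture, depth): 384x512x3 uint8, red, green, blue; 384x512 float32, m along the optical axis (not along the pixel's ray), 0 where there is no reading.
- vision.camera_model(name): a dict with "camera_matrix" (3x3 intrinsics, pixels), "dist_coeffs" ([k1, k2, p1, p2, k3] as OpenCV has them; the pictures are not rectified), "R" (3x3) and "t" (3): a world point X has camera coordinates R X + t; the wrist camera has in their place "tool_from_camera" (4x4, takes a point from camera to tool coordinates, whose origin is the TCP and whose axes are the tool frame's). Camera axes: x right, y down, z forward; pixel columns grow to the right and rows downward; lengths in m; the calibration is good to about 2 mm. A picture is of the moment at which its call begins: read the wrist's pose just before it. camera_model takes no time and is no camera call.
- arm.finish_job(): hands the job in, once; it reports no verdict.
Trained networks look in the newest picture that a camera, given by its name, has taken for a name from the list of things; names that differ only in an ending like _2 or _b are one class to them, and where a whole thing is asked for, a point or a joint stands for the part that bears it (a point fixed in the world has none). Each returns a list of dicts, best first, with "confidence" (0 to 1); they miss things now and then, are a little off and sometimes report something else, mostly with a low value. They report only what shows in the picture. A call takes as long as a camera call. They do not tell look-alikes from the thing itself.
- vision.look_for(name, camera): "bbox" ([left, top, width, height] in pixels, round what is visible of it).
- vision.silhouettes(name, camera): "mask" (384x512 bool, what is visible of it) and "bbox" ([left, top, width, height] in pixels, round what is visible of it).
The state is a dict: "time_s": time; "qpos": joint angles; "joint_velocities": joint speeds; "joint_torque": joint torques, N m; "ee_pos": TCP position; "tcp_rot": TCP orientation; "wrist_force": force on the tool from outside, world axes, zero at the start; "ft_torque": the same for the moment, N m; "opening": finger opening in m.
Only numpy, scipy, OpenCV 4.12 (cv2) and the standard library are available. Lean on these libraries where they do the work, as an engineer would, in place of code of your own. Each camera call takes 0.05 s, during which the arm holds its last target. There are 200 camera calls.

### The job

On the woodworking jig, push the counterweighted stop arm up past its balance point so that it stays raised by itself, then push the wooden blank along between the fences, under the raised arm, until it rests against the end stop. Only push gently with the fingertips or the outside of the fingers: do not grip or lift the blank, do not grip the arm, leave everything else on the bench where it is, and end with the arm still raised.

Things in the scene. Friction and masses are not known exactly. Their poses are not given: they have to be found in the camera images.
- jig: Fixed jig, white-faced base plate 320 x 240 x 12 mm (its x -220 to +100, y -80 to +160 mm). Origin on the bench top, mid-channel, right under the stop arm; x = feed direction (away from the robot, yaw within 0.3 rad), y left towards the arm's pivot, z up. Two wooden fences 11 mm thick, inner faces at y +-33 mm, run from x -120 to +60 mm, tops 37 mm above the bench.
- stop_arm (a joint): Angle of the stop arm, rad: 0 = lowered, level on its rest; grows as its free end rises; 1.3 = upper limit, fully raised. It balances at 0.66: below that it falls back, beyond it goes on up by itself and stays. Pushing up at the free end takes about 0.8 N; the hinge is lightly damped.
- pivot (a point): Pivot of the stop arm between two steel cheeks: on the hinge axis (along jig x), mid-width of the bar, at jig (0, +80, 85) mm. An upright steel stem on the bar here carries a cylindrical weight, 36 mm diameter, its top 90 mm above the pivot with the arm lowered; raised, the weight swings over to jig +y above a rubber-topped post at jig y +148 mm, 70 mm high.
- bar_tip (a point): Lower edge of the stop arm's free end, mid-width; moves with the arm. Aluminium bar 24 mm wide, 20 mm thick; lowered it runs level from the pivot to jig y -140 mm, so this point is 220 mm from the pivot and 75 mm above the bench. Below it is bare bench as far in as jig y -80 mm. A rest under the bar at jig y -58 mm (14 mm wide) carries it.
- foot (a point): Lower end of the aluminium foot, 22 x 24 mm, that hangs under the stop arm 80 mm from the pivot, over the middle of the channel. With the arm lowered it ends 19 mm above the bench and blocks the channel; it moves with the arm.
- blank_center (a point): Centre (half-way up) of the wooden blank: plain loose block 150 mm long (x, feed direction), 60 mm wide, 40 mm high, about 0.2 kg, lying flat on the jig's base plate, its near end sticking out of the fences towards the robot; the centre is 32 mm above the bench. Fully home its far end touches the end stop and its centre is at jig x -13 mm.
- end_stop (a point): Middle of the end stop's face, at jig (62, 0, 32) mm, that the blank comes to rest against: a fixed dark wooden block across the far end of the channel, 88 mm wide, 30 mm thick, top 57 mm above the bench.
- glue: Bystander: white glue bottle, 44 mm diameter, 130 mm high, standing on the jig's base plate left of the blank. Origin at its foot.
- tape: Bystander: black tape measure 62 x 36 x 50 mm, on the bench to the right of the jig. Origin at its underside.
- offcut: Bystander: small wooden offcut 50 x 60 x 25 mm on the bench right of the jig, beyond the arm. Origin at its underside.
- flask: Bystander: dark steel flask, 72 mm diameter, 220 mm high, on the left. Origin at its foot.
- drill: Bystander: yellow and black cordless drill standing on its battery, about 210 mm high, on the left. Origin at its foot.
- jar: Bystander: blue jar, 100 mm diameter, 130 mm high, on the right. Origin at its foot.
- screwdriver: Bystander: screwdriver lying on the bench, right.
- hammer: Bystander: hammer lying on the right.
Not all that is in view belongs to the job. What is shaped like the part that bears blank_center but red or turquoise is not meant.

How it is judged:
On the way, in this order (a step that is already met when the one before it is completed fails the run):
1. the stop arm is raised past its balance point and up (angle over 1.1 rad) (value of joint stop_arm above 1.1 rad), for 0.3 s.
2. the blank is home against the end stop (within 4 mm) (x of blank_center in the frame of jig above -0.017 m), for 0.2 s.
At the end, for the whole second after the job is handed in: The stop arm stands raised by itself (angle over 1.1 rad) and at rest; the blank lies flat in the channel with its far end within 4 mm of the end stop (value of joint stop_arm above 1.1 rad and not (velocity of joint stop_arm above 0.1 rad/s) and velocity of joint stop_arm above -0.1 rad/s and x of blank_center in the frame of jig between -0.017 and -0.008 m and y of blank_center in the frame of jig between -0.008 and 0.008 m and height (world z) of blank_center below 0.036 m); the robot touches nothing.
It fails at once if the blank is lifted or tipped (its centre more than 10 mm up, or over 0.2 rad) (height (world z) of blank_center above 0.042 m or angle between blank_center's own z axis and vertical above 0.2 rad).
It fails at once if the stop arm is gripped or forced (over 25 N between fingers and arm) (contact force between the fingers and stop_arm above 25 N).
It fails at once if the blank is gripped or rammed (over 35 N between fingers and blank) (contact force between the fingers and blank above 35 N).
It fails at once if a bystander is moved by more than 25 mm (distance of any of glue, tape, offcut, flask, drill, jar, screwdriver, hammer from where it was at the start of the episode above 0.025 m).
It fails at once if a standing bystander is tipped over (angle between any of glue, flask, drill, jar's own z axis and vertical above 0.5 rad).
It also fails if it takes over 56 s, if anything falls off the work surface, if the arm or the gripper's body presses on something with over 40 N, if the wrist force passes 120 N, or if a joint passes its speed limit or range.

## Working session

There is one attempt and no reset: what is moved stays moved. The work goes in short steps, Python scripts to look and compute and a tool call to move; the robot and the scene stay as the last step left them, time stands still between calls to the robot, and variables do not carry over. Pictures are saved under pics/ and viewed, about 8 in all and at most 12, crops included, and the job is handed in when it is done.

Besides the shell and the picture viewer there is one more tool, called after ">>>" as a command line: name --argument value ..., lists and objects as JSON in quotes. servo_tool: Moves the arm, as the interface text tells. Its arguments: {"type":"object","properties":{"increments":{"type":"array","items":{"type":"number"}},"force":{"type":"number"}},"required":["increments"]}

```bash
mkdir -p pics; ls; python3 - <<'E'
from plant import arm, vision
import cv2,numpy as np
o=arm.get_obs();print(o)
for n in("scene","top"):
    p,d=vision.capture(n);np.savez("pics/%s.npz"%n,p=p,d=d)
    cv2.imwrite("pics/%s1.png"%n,p[:,:,::-1])
    print(n,vision.camera_model(n))
print(vision.camera_model("wrist"))
E
```

```text
pics
{'time_s': 0.0, 'qpos': array([-1.14838721e+00,  3.53637333e-01,  1.63417163e+00,  1.06706139e-05,
        1.15521871e+00, -2.36388960e-03]), 'joint_velocities': array([ 0.00075533, -0.0003516 , -0.00164355, -0.00036923, -0.0005329 ,
       -0.00057344]), 'joint_torque': array([ 4.83591175e-04, -6.05254626e+01, -3.42071271e+01,  9.51342327e-05,
        9.63197846e-03,  1.22656675e-05]), 'ee_pos': array([ 0.25738812, -0.56898706,  0.2305524 ]), 'tcp_rot': array([-3.14157951e+00,  1.43498927e-03, -1.14602763e+00]), 'wrist_force': array([ 0.61644382, -0.55880284, -0.27840034]), 'ft_torque': array([-0.03257516, -0.01437769, -0.01319387]), 'opening': 0.0853121627045542}
scene {'camera_matrix': array([[433.81921703,   0.        , 257.46067158],
       [  0.        , 433.81921703, 192.2125511 ],
       [  0.        ,   0.        ,   1.        ]]), 'dist_coeffs': array([-0.06043652,  0.        ,  0.        ,  0.        ,  0.        ]), 'R': array([[-6.91696297e-01,  7.22188381e-01, -4.18378264e-04],
       [ 4.57487907e-01,  4.37723546e-01, -7.74017385e-01],
       [-5.58803228e-01, -5.
[... 480 characters left out ...]
77652 , -0.98484003]]), 't': array([-0.0461505 ,  0.58003161,  1.4274116 ])}
{'camera_matrix': array([[292.47016475,   0.        , 255.48922535],
       [  0.        , 292.47016475, 193.18903143],
       [  0.        ,   0.        ,   1.        ]]), 'dist_coeffs': array([-0.07614382,  0.        ,  0.        ,  0.        ,  0.        ]), 'tool_from_camera': array([[ 9.99999273e-01,  1.12726317e-03, -4.28288847e-04,
         1.94839984e-04],
       [-9.32672341e-04,  9.48140283e-01,  3.17850805e-01,
        -8.04483317e-02],
       [ 7.64379414e-04, -3.17850175e-01,  9.48140645e-01,
        -1.41635803e-01],
       [ 0.00000000e+00,  0.00000000e+00,  0.00000000e+00,
         1.00000000e+00]])}
```

View pics/scene1.png

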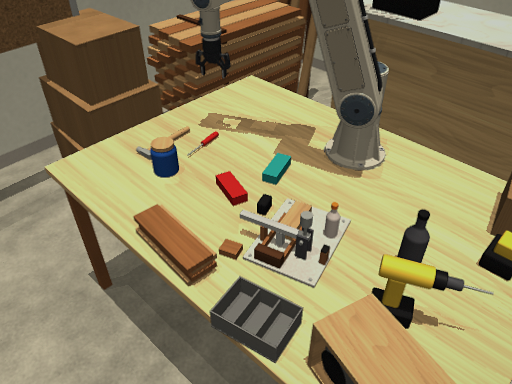

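View pics/top1.png

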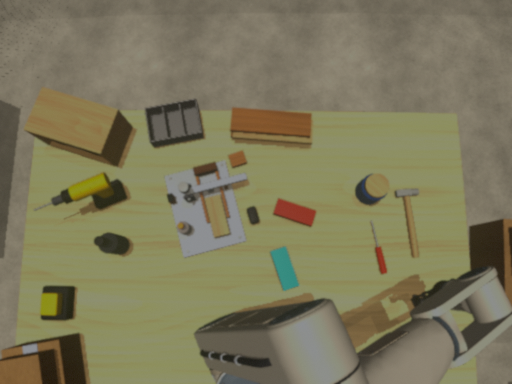

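Candidates for the blank, in the top picture: wooden block at (217,215) between the fences, red block at (295,212), turquoise block at (284,268), and the offcut at (237,159). I choose (217,215), the plain wood in the jig. Its stop arm's free end is at about (246,180). Next I measure the jig.

```bash
cat > h.py <<'E'
import numpy as np,cv2
from plant import arm,vision
def cloud(d,m):
    K=m["camera_matrix"];h,w=d.shape
    v,u=np.mgrid[:h,:w];uv=np.stack([u,v],-1).reshape(-1,1,2).astype(np.float64)
    n=cv2.undistortPoints(uv,K,m["dist_coeffs"]).reshape(h,w,2)
    P=np.dstack([n*d[...,None],d])
    return (P-m["t"])@m["R"]
def proj(X,m):
    return cv2.projectPoints(np.asarray(X,float).reshape(-1,3),cv2.Rodrigues(m["R"])[0],m["t"],m["camera_matrix"],m["dist_coeffs"])[0].reshape(-1,2)
def jig2w(X,j):
    c,s=np.cos(j[2]),np.sin(j[2]);X=np.asarray(X,float).reshape(-1,3)
    return np.c_[j[0]+c*X[:,0]-s*X[:,1],j[1]+s*X[:,0]+c*X[:,1],X[:,2]]
E
python3 - <<'E'
from h import *
f=np.load("pics/top.npz");p,d=f["p"],f["d"];m=vision.camera_model("top")
W=cloud(d,m);hsv=cv2.cvtColor(p,cv2.COLOR_RGB2HSV)
box=np.zeros(d.shape,bool);box[150:265,155:255]=1
pl=box&(hsv[...,1]<50)&(hsv[...,2]>110)&(abs(W[...,2]-.012)<.008)
q=W[pl];print(len(q),np.median(q[:,2]))
bench=box&(abs(W[...,2])<.006);print("bench z",np.median(W[bench][:,2]))
(c,s,a)=cv2.minAreaRect((q[:,:2]*1000).astype(np.float32));print(c,s,a)
# pivot-y is left(+y world)
from itertools import product
ang=[np.radians(a+k*90) for k in range(-2,3)]
yaw=min(ang,key=abs)
R=np.array([[np.cos(yaw),-np.sin(yaw)],[np.sin(yaw),np.cos(yaw)]])
o=np.array(c)/1000-R@np.array([-.06,.04]);j=[*o,yaw];print("jig",j)
# bar points
b=box&(W[...,2]>.075)&(W[...,2]<.11)
loc=(W[...,:2]-o)@R
for name,lo,hi in(("bar",.085,.1),("blank",.045,.058),("weight",.15,.19),("glue",.1,.14)):
    s=box&(W[...,2]>lo)&(W[...,2]<hi);L=loc[s]
    print(name,s.sum(),np.percentile(L,[2,50,98],axis=0).round(4).tolist())
np.savetxt("jig.txt",j)
S=6;x0,y0=155,145;im=cv2.resize(p[y0:y0+95,x0:x0+125,::-1],None,fx=S,fy=S,interpolation=cv2.INTER_CUBIC)
def poly(X,col):
    u=((proj(jig2w(X,j),m)-[x0,y0]+.5)*S).astype(int);cv2.polylines(im,[u.reshape(-1,1,2)],True,col,1)
poly([[-.22,-.08,.012],[.1,-.08,.012],[.1,.16,.012],[-.22,.16,.012]],(0,0,255))
for t in(-1,1):poly([[-.12,t*.033,.037],[.06,t*.033,.037],[.06,t*.044,.037],[-.12,t*.044,.037]],(255,0,0))
poly([[-.012,-.14,.095],[.012,-.14,.095],[.012,.08,.095],[-.012,.08,.095]],(0,255,0))
cv2.imwrite("pics/crop1.png",im)
E
```

```text
3096 0.013502360143720468
bench z 0.0012997259810169307
(558.806640625, 137.4192352294922) (321.7818603515625, 290.3994445800781) 15.308710098266602
jig [np.float64(0.6272384653798289), np.float64(0.11467972422497881), np.float64(0.26718739544805686)]
bar 449 [[-0.1387, -0.1128], [-0.004, 0.009], [0.0116, 0.1515]]
blank 848 [[-0.1774, -0.1094], [-0.1041, 0.017], [0.0865, 0.0966]]
weight 111 [[-0.0185, 0.0835], [-0.0027, 0.1], [0.0159, 0.1177]]
glue 125 [[-0.1371, -0.1016], [-0.022, 0.1061], [0.0206, 0.1601]]
```

View pics/crop1.png

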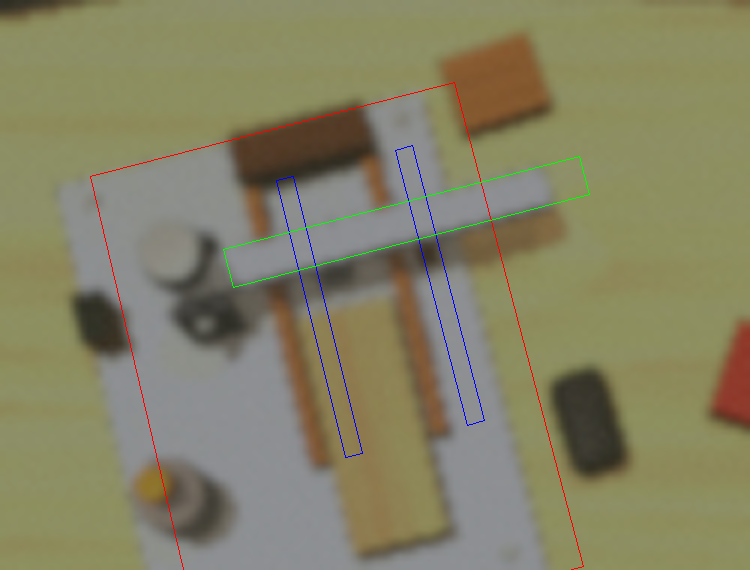

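The crop confirms the blank: plain wood between the fences, at about (390,430) in the crop. My jig fit is shifted about 27 mm in y because the plate mask picked up stray pixels, so I refit.

```bash
python3 - <<'E'
from h import *
from scipy.optimize import minimize
from scipy.ndimage import map_coordinates
f=np.load("pics/top.npz");p,d=f["p"],f["d"];m=vision.camera_model("top")
W=cloud(d,m);j0=np.loadtxt("jig.txt")
g=cv2.cvtColor(p,cv2.COLOR_RGB2LAB).astype(float)
hsv=cv2.cvtColor(p,cv2.COLOR_RGB2HSV)
box=np.zeros(d.shape,bool);box[150:265,155:255]=1
# edge energy along known outlines (multi channel gradient magnitude)
G=sum(cv2.GaussianBlur(np.hypot(cv2.Sobel(g[...,k],-1,1,0),cv2.Sobel(g[...,k],-1,0,1)),(0,0),1.) for k in range(3))
def seg(a,b,n=60): t=np.linspace(0,1,n)[:,None];return np.array(a)*(1-t)+np.array(b)*t
pts=np.vstack([seg([-.22,-.08,.012],[.1,-.08,.012],80),seg([-.22,.16,.012],[.1,.16,.012],80),seg([-.22,-.08,.012],[-.22,.16,.012]),seg([.1,-.08,.012],[.1,.16,.012]),
 *[seg([-.12,t,.037],[.06,t,.037],40) for t in(-.044,-.033,.033,.044)],
 seg([.012,-.14,.095],[.012,.05,.095]),seg([-.012,-.14,.095],[-.012,.05,.095]),seg([-.012,-.14,.095],[.012,-.14,.095],10)])
def cost(j):
    u=proj(jig2w(pts,j),m);return -map_coordinates(G,[u[:,1],u[:,0]],order=1).mean()
best=min((minimize(cost,[j0[0]+dx,j0[1]+dy,j0[2]+a],method="Nelder-Mead",options=dict(initial_simplex=[[j0[0]+dx,j0[1]+dy,j0[2]+a],[j0[0]+dx+.006,j0[1]+dy,j0[2]+a],[j0[0]+dx,j0[1]+dy+.006,j0[2]+a],[j0[0]+dx,j0[1]+dy,j0[2]+a+.03]])) for dx in(-.01,0,.01) for dy in(.01,.02,.03) for a in(-.04,0,.04)),key=lambda r:r.fun)
j=best.x;print(best.fun,j)
np.savetxt("jig.txt",j)
R=np.array([[np.cos(j[2]),-np.sin(j[2])],[np.sin(j[2]),np.cos(j[2])]])
loc=(W[...,:2]-j[:2])@R
cc=lambda L:np.percentile(L,[2,50,98],axis=0).round(4).tolist()
z=W[...,2]
print("bar",cc(loc[box&(z>.085)&(z<.1)&(abs(loc[...,0])<.03)&(loc[...,1]<.05)]))
print("blank",cc(loc[box&(z>.047)&(z<.058)&(loc[...,0]<-.03)&(abs(loc[...,1])<.05)]))
print("glue",cc(loc[box&(z>.03)&(z<.14)&(loc[...,0]<-.06)&(loc[...,1]>.06)]))
b2=np.zeros(d.shape,bool);b2[140:240,225:265]=1
print("offcut",cc(loc[b2&(z>.018)&(z<.035)&(loc[...,0]>.02)]))
print("tape",cc(loc[b2&(z>.035)&(z<.06)&(loc[...,0]<-.03)&(loc[...,1]<-.06)]))
print("tape world, red",jig2w([0,-.14,.075],j),jig2w([-.17,0,.03],j))
S=6;x0,y0=155,145;im=cv2.resize(p[y0:y0+95,x0:x0+125,::-1],None,fx=S,fy=S,interpolation=cv2.INTER_CUBIC)
def poly(X,col):
    u=((proj(jig2w(X,j),m)-[x0,y0]+.5)*S).astype(int);cv2.polylines(im,[u.reshape(-1,1,2)],True,col,1)
poly([[-.22,-.08,.012],[.1,-.08,.012],[.1,.16,.012],[-.22,.16,.012]],(0,0,255))
for t in(-1,1):poly([[-.12,t*.033,.037],[.06,t*.033,.037],[.06,t*.044,.037],[-.12,t*.044,.037]],(255,0,0))
poly([[-.012,-.14,.095],[.012,-.14,.095],[.012,.08,.095],[-.012,.08,.095]],(0,255,0))
cv2.imwrite("pics/crop2.png",im)
E
```

```text
-121.24550873776002 [0.62148526 0.13599673 0.26978463]
bar [[-0.0123, -0.1366], [-0.0015, -0.0476], [0.0116, 0.0443]]
blank [[-0.178, -0.0304], [-0.1068, -0.0018], [-0.0336, 0.0273]]
glue [[-0.1423, 0.1015], [-0.1298, 0.115], [-0.1025, 0.1413]]
offcut [[0.0646, -0.1577], [0.0893, -0.1283], [0.1143, -0.0987]]
tape [[-0.1661, -0.1462], [-0.1367, -0.1289], [-0.1073, -0.1123]]
tape world, red [[0.6587986  0.00106077 0.075     ]] [[0.45763445 0.09068768 0.03      ]]
```

View pics/crop2.png

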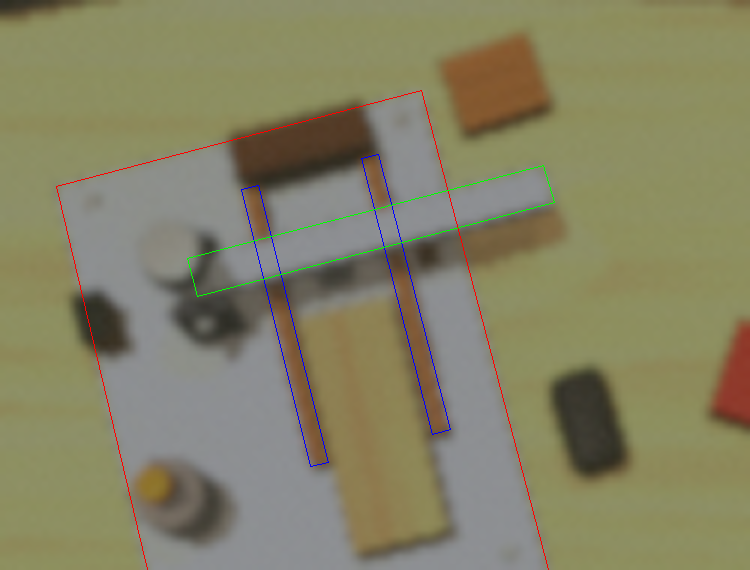

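The refit overlay now matches the plate, fences and bar. Jig is at (0.6215, 0.136), yaw 0.27; the bar's free end is at crop (550,185) and the blank's centre at jig x -0.106.

The tool only ever points down, so I'll push the upright counterweight towards jig +y with closed fingertips, which raises the arm. First I travel there.

>>> servo_tool --increments '[1,-35,-42,-6,-5,1,-69,-83,-12,-11,1,-104,-125,-18,-16,1,-138,-166,-24,-22,1,-173,-208,-30,-27]' --force 20

```text
time_s: 0.72
ee_pos: [0.3761, -0.3245, 0.2613]
tcp_rot: [-3.142, 0.0, -0.672]
wrist_force: [0.5, -0.5, 0.7]
opening: -0.0
```

```bash
cat > go.py <<'E'
import sys
from h import *
j=np.loadtxt("jig.txt");o=arm.get_obs();y=o["tcp_rot"][2]
c,s=np.cos(j[2]),np.sin(j[2]);P=o["ee_pos"]
d=P[:2]-j[:2];print("t",round(o["time_s"],2),"jig mm",(np.r_[c*d[0]+s*d[1],-s*d[0]+c*d[1],P[2]]*1000).round(1),"yaw",round(y,3),"rp",o["tcp_rot"][:2].round(3),"F",o["wrist_force"].round(1),"open",round(o["opening"],4))
if len(sys.argv)>3:
    T=jig2w([float(a)/1000 for a in sys.argv[1:4]],j)[0];D=(T-P)*1000
    ty=j[2]+(np.radians(float(sys.argv[4])) if len(sys.argv)>4 else 0)
    print("tool shift",np.round([np.cos(y)*D[0]+np.sin(y)*D[1],np.sin(y)*D[0]-np.cos(y)*D[1],-D[2]],1),"turn",round(-np.degrees(ty-y),1))
E
python3 go.py 0 30 260
```

```text
t 0.72 jig mm [-359.2 -378.4  261.3] yaw -0.672 rp [-3.142  0.   ] F [ 0.5 -0.5  0.7] open -0.0
tool shift [-118.9 -530.7    1.3] turn -54.0
```

>>> servo_tool --increments '[1,-12,-54,0,-6,1,-24,-108,0,-11,1,-36,-162,0,-17,1,-48,-215,0,-22,1,-60,-268,0,-27]'

```text
time_s: 1.35
ee_pos: [0.4968, -0.0776, 0.2612]
tcp_rot: [3.142, 0.0, -0.201]
wrist_force: [0.7, -0.7, -0.1]
opening: -0.0001
```

```bash
python3 go.py 0 30 260; python3 - <<'E'
from h import *
f=np.load("pics/scene.npz");m=vision.camera_model("scene");W=cloud(f["d"],m);j=np.loadtxt("jig.txt")
c,s=np.cos(j[2]),np.sin(j[2]);L=(W[...,:2]-j[:2])@np.array([[c,-s],[s,c]]);z=W[...,2]
q=(abs(L[...,0])<.03)&(abs(L[...,1]-.08)<.03)&(z>.06)
for a in np.arange(.06,.19,.01):
    k=q&(z>=a)&(z<a+.01)
    if k.sum():print(round(a,2),k.sum(),L[k].min(0).round(3),L[k].max(0).round(3))
E
```

```text
t 1.35 jig mm [-177.1 -172.6  261.2] yaw -0.201 rp [3.142 0.   ] F [ 0.7 -0.7 -0.1] open -0.0001
tool shift [  66.1 -260.9    1.2] turn -26.9
0.06 33 [-0.019  0.064] [0.026 0.1  ]
0.07 31 [-0.021  0.052] [0.028 0.1  ]
0.08 50 [-0.02   0.053] [0.03  0.099]
0.09 121 [-0.023  0.05 ] [0.027 0.099]
0.1 45 [-0.023  0.065] [0.028 0.1  ]
0.11 8 [0.001 0.078] [0.006 0.085]
0.12 2 [0.006 0.083] [0.009 0.084]
0.13 14 [0.001 0.068] [0.018 0.099]
0.14 28 [0.001 0.067] [0.018 0.098]
0.15 36 [-0.005  0.065] [0.02  0.099]
0.16 33 [-0.002  0.064] [0.02  0.098]
0.17 87 [-0.018  0.064] [0.019 0.098]
```

>>> servo_tool --increments '[1,13,-52,0,-6,1,26,-104,0,-11,1,40,-157,0,-17,1,53,-209,0,-22,1,66,-261,0,-27]'

```text
time_s: 1.98
ee_pos: [0.6141, 0.1646, 0.2609]
tcp_rot: [3.141, 0.001, 0.271]
wrist_force: [0.8, -0.9, 1.5]
opening: 0.0002
```

```bash
python3 go.py 0 30 145
```

```text
t 1.98 jig mm [  0.5  29.5 260.9] yaw 0.271 rp [3.141e+00 1.000e-03] F [ 0.8 -0.9  1.5] open 0.0002
tool shift [ -0.5  -0.5 115.9] turn 0.1
```

>>> servo_tool --increments '[1,0,0,35,0,1,0,0,70,0,1,0,0,100,0,1,0,0,116,0,1,0,0,116,0]'

```text
time_s: 2.6
ee_pos: [0.6131, 0.1627, 0.1443]
tcp_rot: [-3.142, 0.002, 0.268]
wrist_force: [0.0, -0.7, 0.2]
opening: 0.0
```

>>> servo_tool --increments '[1,0,-8,0,0,1,0,-14,0,0,1,0,-20,0,0,1,0,-26,0,0,1,0,-32,0,0]'

```text
time_s: 3.22
ee_pos: [0.6056, 0.194, 0.1458]
tcp_rot: [3.141, -0.001, 0.268]
wrist_force: [1.9, -3.8, 3.3]
opening: 0.0001
```

```bash
python3 go.py; python3 - <<'E'
from h import *
p,d=vision.capture("scene");cv2.imwrite("pics/s2.png",cv2.resize(p[160:300,200:380,::-1],None,fx=4,fy=4,interpolation=cv2.INTER_CUBIC))
E
```

```text
t 3.23 jig mm [  0.2  60.1 145.8] yaw 0.268 rp [ 3.141e+00 -1.000e-03] F [ 1.9 -3.8  3.3] open 0.0001
```

View pics/s2.png

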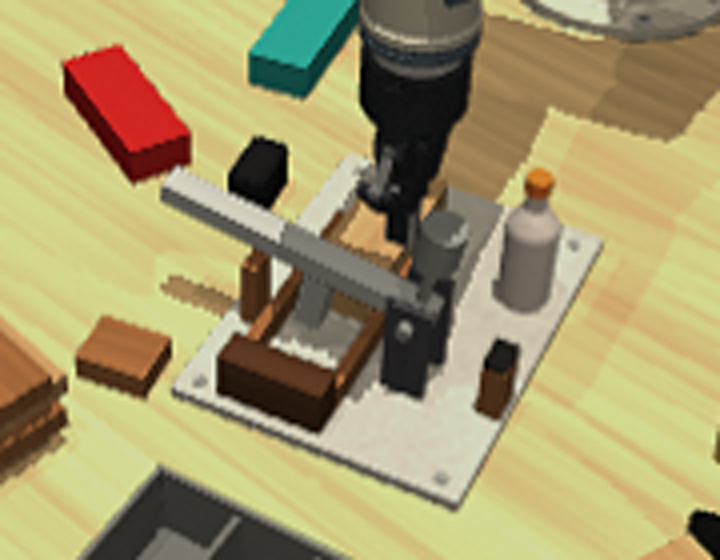

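The closed fingers touch the weight (crop 435,230) and the bar has lifted clear of its rest, with its tip at (175,185). I keep pushing.

>>> servo_tool --increments '[1,0,-6,0,0,1,0,-12,0,0,1,0,-18,0,0,1,0,-24,0,0,1,0,-29,0,0]'

```text
time_s: 3.9
ee_pos: [0.5971, 0.2222, 0.145]
tcp_rot: [-3.141, 0.001, 0.268]
wrist_force: [0.3, -1.0, 0.7]
opening: 0.0005
```

>>> servo_tool --increments '[1,0,-5,0,0,1,0,-10,0,0,1,0,-14,0,0,1,0,-17,0,0,1,0,-17,0,0]'

```text
time_s: 4.53
ee_pos: [0.5931, 0.2384, 0.1453]
tcp_rot: [-3.142, -0.0, 0.268]
wrist_force: [-0.3, -0.4, 1.3]
opening: 0.0001
```

>>> servo_tool --increments '[1,0,0,0,0,1,0,0,0,0,1,0,0,0,0,1,0,0,0,0,1,0,0,0,0]'

```text
time_s: 5.15
ee_pos: [0.5931, 0.2381, 0.1453]
tcp_rot: [3.142, -0.0, 0.268]
wrist_force: [0.2, 1.6, -0.6]
opening: -0.0
```

```bash
python3 go.py; python3 - <<'E'
from h import *
p,d=vision.capture("scene");cv2.imwrite("pics/s3.png",cv2.resize(p[120:300,200:380,::-1],None,fx=3,fy=3,interpolation=cv2.INTER_CUBIC))
E
```

```text
t 5.15 jig mm [-1.000e-01  1.060e+02  1.453e+02] yaw 0.268 rp [ 3.142 -0.   ] F [ 0.2  1.6 -0.6] open -0.0
```

View pics/s3.png

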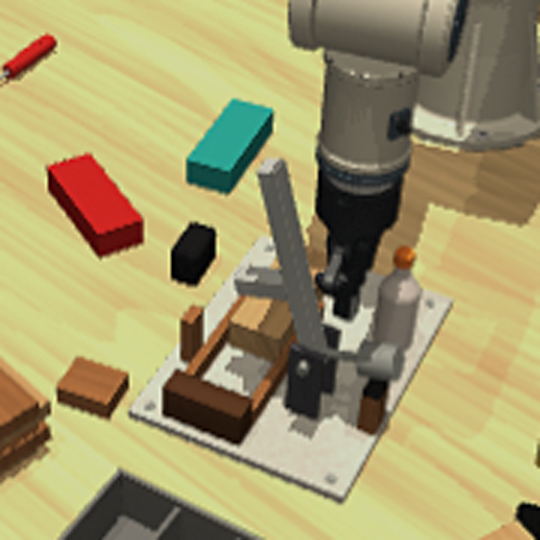

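The bar is now near upright, its tip at crop (270,170), and the weight lies over its post at (380,360). I retract up and towards the robot, then turn 90° to line up behind the blank.

>>> servo_tool --increments '[1,0,0,-40,0,1,0,0,-80,0,1,-45,0,-90,0,1,-100,0,-90,0,1,-150,0,-90,0]'

```text
time_s: 5.82
ee_pos: [0.4468, 0.1979, 0.2354]
tcp_rot: [-3.142, -0.0, 0.268]
wrist_force: [0.0, 0.5, 1.1]
opening: 0.0
```

```bash
python3 go.py -225 0 150 90; python3 - <<'E'
from h import *
p,d=vision.capture("top");m=vision.camera_model("top");W=cloud(d,m);j=np.loadtxt("jig.txt")
c,s=np.cos(j[2]),np.sin(j[2]);L=(W[...,:2]-j[:2])@np.array([[c,-s],[s,c]]);z=W[...,2]
k=(z>.15)&(z<.32)&(abs(L[...,0])<.014)&(L[...,1]>-.05)&(L[...,1]<.1)
print(k.sum())
if k.sum()>5:
    q=np.c_[L[k][:,1],z[k]];a=np.polyfit(q[:,1],q[:,0],1);print(q.min(0),q.max(0),"slope angle",np.pi/2-np.arctan(-a[0]))
E
```

```text
t 5.83 jig mm [-151.8  106.3  235.4] yaw 0.268 rp [-3.142 -0.   ] F [0.  0.5 1.1] open 0.0
tool shift [-72.9 106.4  85.4] turn -90.1
280
[-0.00864334  0.15015878] [0.07138897 0.30393768] slope angle 1.5784784224847734
```

The robot is clear and the raised tip is about 0.30 m high, which fits 1.3 rad.

>>> servo_tool --increments '[1,-20,15,0,-10,1,-40,35,0,-20,1,-55,60,0,-30,1,-65,85,0,-40,1,-73,106,0,-50]'

```text
time_s: 6.5
ee_pos: [0.4061, 0.0761, 0.2355]
tcp_rot: [3.141, -0.0, 1.146]
wrist_force: [-0.2, -0.5, 0.4]
opening: -0.0001
```

>>> servo_tool --increments '[1,0,0,20,-10,1,0,0,40,-20,1,0,0,60,-30,1,0,0,85,-40,1,0,0,85,-40]'

```text
time_s: 7.12
ee_pos: [0.4051, 0.0767, 0.1492]
tcp_rot: [-3.138, -0.0, 1.837]
wrist_force: [-0.9, 0.0, -0.9]
opening: -0.0001
```

```bash
python3 go.py -225 0 26 90; cat > bl.py <<'E'
from h import *
p,d=vision.capture("top");m=vision.camera_model("top");W=cloud(d,m);j=np.loadtxt("jig.txt")
c,s=np.cos(j[2]),np.sin(j[2]);L=(W[...,:2]-j[:2])@np.array([[c,-s],[s,c]]);z=W[...,2]
k=(z>.047)&(z<.06)&(L[...,0]>-.2)&(L[...,0]<.055)&(abs(L[...,1])<.05)
k=cv2.morphologyEx(k.astype(np.uint8),cv2.MORPH_OPEN,np.ones((3,3)))>0
print("blank",k.sum(),np.percentile(L[k],[1,50,99],axis=0).round(4).tolist());np.savez("pics/t.npz",p=p,d=d)
if k.sum()>20: print(cv2.minAreaRect((L[k]*1000).astype(np.float32)))
E
python3 bl.py
```

```text
t 7.12 jig mm [-224.4    0.5  149.2] yaw 1.837 rp [-3.138 -0.   ] F [-0.9  0.  -0.9] open -0.0001
tool shift [ -0.5  -0.6 123.2] turn -0.2
blank 335 [[-0.1155, -0.0305], [-0.0738, -0.0019], [-0.0319, 0.0273]]
((-73.30113220214844, -2.439210891723633), (60.06073760986328, 88.1147689819336), 88.01583099365234)
```

>>> servo_tool --increments '[1,-1,0,40,0,1,-1,0,80,0,1,-1,0,110,0,1,-1,0,122,0,1,-1,0,122,0]'

```text
time_s: 7.8
ee_pos: [0.4068, 0.076, 0.0286]
tcp_rot: [-3.141, -0.0, 1.837]
wrist_force: [-0.3, 0.9, 0.5]
opening: 0.0002
```

>>> servo_tool --increments '[1,0,12,0,0,1,0,22,0,0,1,0,28,0,0,1,0,34,0,0,1,0,40,0,0]'

```text
time_s: 8.43
ee_pos: [0.4446, 0.0865, 0.0282]
tcp_rot: [-3.14, -0.0, 1.839]
wrist_force: [-1.5, -1.3, 1.0]
opening: -0.0001
```

>>> servo_tool --increments '[1,0,7,0,0,1,0,14,0,0,1,0,21,0,0,1,0,28,0,0,1,0,35,0,0]'

```text
time_s: 9.05
ee_pos: [0.4791, 0.0959, 0.0282]
tcp_rot: [-3.142, -0.0, 1.839]
wrist_force: [-1.3, -0.1, -0.3]
opening: 0.0002
```

```bash
python3 go.py -99 -1 26 90;python3 bl.py; python3 - <<'E'
from h import *
p,d=vision.capture("scene");cv2.imwrite("pics/s4.png",cv2.resize(p[120:300,200:380,::-1],None,fx=3,fy=3,interpolation=cv2.INTER_CUBIC))
E
```

```text
t 9.05 jig mm [-147.9   -0.7   28.2] yaw 1.839 rp [-3.142 -0.   ] F [-1.3 -0.1 -0.3] open 0.0002
tool shift [-0.2 48.9  2.2] turn -0.1
blank 206 [[-0.0401, -0.0302], [-0.0154, -0.0032], [0.0107, 0.0267]]
((-13.936009407043457, -1.5322628021240234), (57.87515640258789, 53.15909194946289), 87.68718719482422)
```

View pics/s4.png

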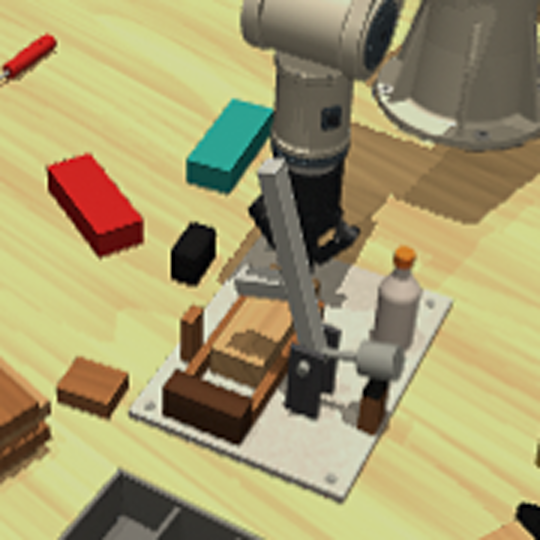

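The arm is still raised, and the blank's far end is at crop (240,365), jig x about 11 mm, 51 mm short of the stop. I push on, slowing near the end.

>>> servo_tool --increments '[1,0,7,0,0,1,0,14,0,0,1,0,21,0,0,1,0,28,0,0,1,0,34,0,0]'

```text
time_s: 9.78
ee_pos: [0.5119, 0.1049, 0.0283]
tcp_rot: [-3.142, -0.0, 1.839]
wrist_force: [-1.7, 0.0, 2.8]
opening: -0.0004
```

>>> servo_tool --increments '[1,0,4,0,0,1,0,7,0,0,1,0,9,0,0,1,0,11,0,0,1,0,12,0,0]'

```text
time_s: 10.4
ee_pos: [0.5232, 0.108, 0.0283]
tcp_rot: [3.141, -0.0, 1.839]
wrist_force: [-2.0, 0.2, 0.4]
opening: 0.0
```

```bash
python3 go.py;python3 bl.py
```

```text
t 10.4 jig mm [-102.2   -0.8   28.3] yaw 1.839 rp [ 3.141 -0.   ] F [-2.   0.2  0.4] open 0.0
blank 104 [[0.0176, -0.0299], [0.0433, -0.0103], [0.0542, 0.0271]]
((35.533573150634766, -1.2305355072021484), (37.40937042236328, 59.06554412841797), 0.12166635692119598)
```

Nearly home. I go on 1 mm per row until the force rises.

>>> servo_tool --increments '[1,0,1,0,0,1,0,2,0,0,1,0,3,0,0]'

```text
time_s: 10.82
ee_pos: [0.5261, 0.1088, 0.0283]
tcp_rot: [3.141, 0.0, 1.839]
wrist_force: [-1.1, -0.8, 0.3]
opening: -0.0002
```

>>> servo_tool --increments '[1,0,1,0,0,1,0,1,0,0]'

```text
time_s: 11.08
ee_pos: [0.5266, 0.1089, 0.0282]
tcp_rot: [-3.141, -0.0, 1.839]
wrist_force: [-3.7, -0.9, 1.9]
opening: 0.0002
```

```bash
python3 go.py
```

```text
t 11.07 jig mm [-98.7  -0.8  28.2] yaw 1.839 rp [-3.141 -0.   ] F [-3.7 -0.9  1.9] open 0.0002
```

>>> servo_tool --increments '[1,0,1,0,0,1,0,1,0,0]'

```text
time_s: 11.32
ee_pos: [0.5266, 0.109, 0.0281]
tcp_rot: [-3.139, -0.0, 1.839]
wrist_force: [-6.9, -1.1, 5.8]
opening: 0.0002
```

>>> servo_tool --increments '[1,0,0.5,0,0,1,0,0.5,0,0]'

```text
time_s: 11.58
ee_pos: [0.5265, 0.109, 0.028]
tcp_rot: [-3.138, -0.0, 1.839]
wrist_force: [-8.5, -2.5, 6.1]
opening: 0.0002
```

The TCP has stopped at a steady position while the force rises to about 9 N, so the blank is against the stop. I back off straight, then lift.

>>> servo_tool --increments '[1,0,-4,0,0,1,0,-20,0,0,1,0,-50,0,0,1,0,-90,0,0,1,0,-130,0,0]'

```text
time_s: 12.2
ee_pos: [0.4013, 0.0746, 0.0283]
tcp_rot: [3.141, 0.0, 1.839]
wrist_force: [-0.0, -0.1, 0.4]
opening: -0.0001
```

>>> servo_tool --increments '[1,0,0,-50,0,1,0,0,-100,0,1,0,0,-150,0,1,0,0,-150,0]'

```text
time_s: 12.7
ee_pos: [0.405, 0.0754, 0.1817]
tcp_rot: [3.134, 0.001, 1.838]
wrist_force: [-0.1, 0.3, -1.4]
opening: 0.0002
```

```bash
python3 go.py;python3 bl.py; python3 - <<'E'
from h import *
j=np.loadtxt("jig.txt");m=vision.camera_model("scene")
p,d=vision.capture("scene");S=4;x0,y0=200,160;im=cv2.resize(p[y0:300,x0:380,::-1],None,fx=S,fy=S,interpolation=cv2.INTER_CUBIC)
X=[[-.088,-.03,.052],[.062,-.03,.052],[.062,.03,.052],[-.088,.03,.052]]
u=((proj(jig2w(X,j),m)-[x0,y0]+.5)*S).astype(int);cv2.polylines(im,[u.reshape(-1,1,2)],True,(0,0,255),1)
cv2.imwrite("pics/s5.png",im)
f=np.load("pics/t.npz");W=cloud(f["d"],vision.camera_model("top"))
c,s=np.cos(j[2]),np.sin(j[2]);L=(W[...,:2]-j[:2])@np.array([[c,-s],[s,c]]);z=W[...,2]
k=(z>.2)&(abs(L[...,0])<.014)&(abs(L[...,1]-.03)<.06);print("tip",k.sum(),z[k].max(),L[k].min(0))
E
```

```text
t 12.7 jig mm [-224.9   -0.7  181.7] yaw 1.838 rp [3.134e+00 1.000e-03] F [-0.1  0.3 -1.4] open 0.0002
blank 498 [[-0.0865, -0.0304], [-0.0258, -0.0052], [0.0535, 0.0279]]
((-16.683151245117188, -1.2904014587402344), (142.86859130859375, 59.67616271972656), 0.13398364186286926)
tip 133 0.30393873850335107 [-0.01292754  0.01085076]
```

View pics/s5.png

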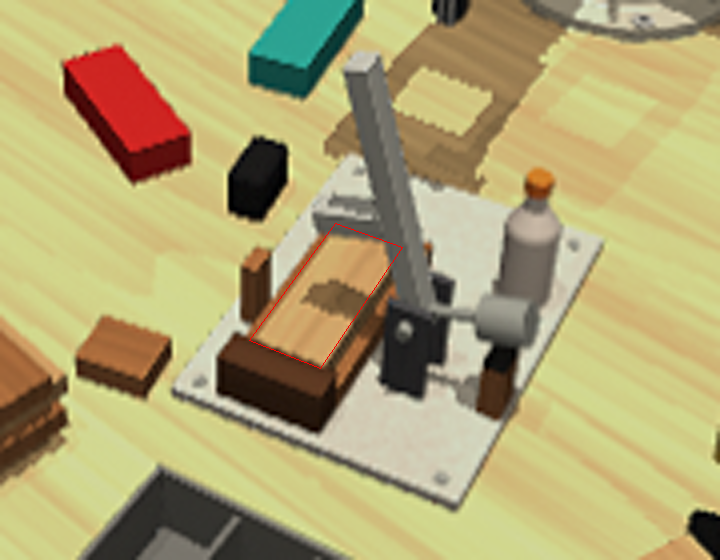

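The blank fills the predicted home outline (crop 325,295), the arm is raised with its tip at (365,65), and the robot is clear.

```bash
python3 -c "
from plant import arm
print(arm.finish_job())"
```

```text
the job is handed in; nothing more can be done
None
```

The job is handed in at about 12.7 s: the stop arm stands raised by itself and the blank rests against the end stop. No verdict was reported.

- **Raising the arm:** the tool can only point down, so I could not push up under the bar's free end. Instead I pushed the upright counterweight towards jig +y with the closed fingertips. The wrist force read at most about 5 N after each move.
- **Feeding the blank:** I pushed it along the channel with the side of the closed fingers, up to about 9 N in the push direction at contact. The fingers stopped moving while the force rose, which shows it reached the stop. I then backed off and lifted clear.

**Last checks:**
- **Blank:** its near end measured at jig x about -86.5 mm, where -88 mm is fully home. It sits about 1.3 mm off mid-channel, and its top matches the predicted home outline in the scene picture.
- **Arm:** the tip was 0.30 m high, the same as before the blank was pushed, so the arm is up near its 1.3 rad limit. One straight-line fit to the bar gave 1.58 rad, past that limit; I put that down to mixed edge points.
- **Blank's far end:** the top camera put it at 53 mm instead of 62 mm, probably because the end stop's edge hides it. I relied on the near end and the contact force instead.
- **Bystanders:** the tape, offcut and glue look unmoved in the pictures; I did not measure them again. The other bystanders (flask, drill, jar, screwdriver and hammer) were not in the last crop.

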